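Draw the test card to the stop and clip it down

ROBOT

A 6-joint arm with a two-finger parallel gripper is mounted at the origin on a cart in front of the work surface, level with it; the furniture and walls round the work are solid. World frame = base frame: x ahead of the robot, y to its left, z up, the work surface at z = 0. Lengths are in mm, angles in degrees, forces in N, time in s.
With the tool pointing down it reaches from about 400 to 925 mm from the base axis. Payload 12.5 kg.
Tool frame: the origin (TCP) lies midway between the tips of the shut fingers; the grasp point (between the pads) lies manip.grip_point_offset behind it (manip.grip_point_offset is the distance from the TCP to the grasp point, in mm); z points along the fingers, y is the line along which they close (so a half turn about z gives the same grasp; the last joint's range is limited). The gripper opens to 95 mm and grips with 3 to 60 N. Pads are 20 mm wide; open, the fingers measure 119 mm over their backs; the gripper's body (75 mm by 180 mm) begins 59 mm behind the grasp point.
Start: joints at [-83.285, 28.126, 89.318, -0, 62.55, -6.05], TCP at [138.123, -609.565, 214.661] pointing down, gripper open.
Joint ranges: [-177.58, 177.58], [-47.91, 125.51], [2.72, 160], [-65.01, 245.01], [3.68, 167.84], [-153.87, 153.87]. Speed limits (degrees/s): [127.2, 127.2, 159.86, 180, 180, 180].

INTERFACE

Orientations are given as a 3x3 rotation matrix whose columns are the frame's x, y, z axes.
In Python, from rig import manip gives the robot as it stands.
- The arm moves only by the tool carry_out, never from a script. Its arguments are lists of equal length, an entry for each row: "jaw": the closure in counts, from 0 (fully open) to 255 (shut); "travel": the shift along the tool's x, y, z in mm, a list of three; "twist": the turn, a rotation vector about the tool's x, y, z in rad, a list of three. In form: {"jaw": [jaw, ...], "travel": [[x, y, z], ...], "twist": [[rx, ry, rz], ...]}. A call has 1 to 20 rows; each row is the pose to reach, as a shift and turn from the pose commanded when the call began, along the tool's axes at that moment; what a row does not reach only later rows make up. A row lasts 1/12 s, in which the tool goes at most 41.7 mm and 7.16 degrees, less where a joint would pass 70% of its speed; a pose out of reach is approached as far as the arm can. A call with a gripper value outside its range is refused whole. The fingers move at their own pace and stop on an object; "force" is the grip in N (left out, the last holds). Time passes only in rows, so rows that repeat a pose let the fingers close. It gives the time, the measured TCP pose, the force, the opening and the grip force at its end, in the units of the state.
- manip.get_obs(): the state, without advancing time (a new reading comes with each control period).
- manip.capture(name): name is "scene" or "top" or "wrist"; returns a dict with "pixels" (420x560x3 uint8, red, green, blue), "range_z" (420x560 float32, mm along the optical axis (not along the pixel's ray), 0 where there is no reading), "fx", "fy", "cx", "cy" (pixels), "origin" and "attitude" of the camera in the world. Camera axes: x right, y down, z forward; pixel columns grow to the right and rows downward; lengths in mm; the calibration is good to about 2 mm. The wrist camera is an equidistant fisheye: a pixel r from the principal point sees the ray r / f radians off the axis. A picture is of the moment at which its call begins.
- manip.sign_off(): hands the job in; it is judged then, once.
Trained networks look in a picture, given as the dict that the camera call returned (one of the last four; its "shot" number tells which), for a name from the list of things; names that differ only in an ending like _2 or _b are one class to them, and where a whole thing is asked for, a point or a joint stands for the part that bears it (a point fixed in the world has none). Each returns a list of dicts, best first, with "confidence" (0 to 1); they miss things now and then, are a little off and sometimes report something else, mostly with a low value. They report only what shows in the picture. A call takes as long as a camera call. They do not tell look-alikes from the thing itself.
- manip.search_frame(target, picture): "extent" ([left, top, right, bottom] in pixels, round what is visible of it).
- manip.silhouettes(target, picture): "pixels" (420x560 bool, what is visible of it) and "extent" ([left, top, right, bottom] in pixels, round what is visible of it).
- manip.mark_of(target, picture): "at" ([column, row] in pixels: a listed point, or the origin of a listed thing).
The state is a dict: "time_s": time; "qpos": joint angles; "qvel": joint speeds; "effort": joint torques, N m; "eef_pos": TCP position; "eef_rot": TCP orientation; "contact_force": force on the tool from outside, world axes, zero at the start; "ft_torque": the same for the moment, N m; "opening": finger opening in mm; "grip_force": force on a finger pad.
Only numpy, scipy, OpenCV 4.12 (cv2) and the standard library are available. Lean on these libraries where they do the work, as an engineer would, in place of code of your own. Each camera call takes 0.05 s, during which the arm holds its last target. There are 200 camera calls.

TASK

Press on the top of the white test card and slide it out of the blue pocket along its channel until it sits fully home against the red end stop. Then fold both orange hinged clips all the way down over the card's edges. Leave the squeegee and the little yellow ink jar where they are.

Things in the scene. Friction and masses are not known exactly. Their poses are not given: they have to be found in the camera images.
- board: Fixed plywood board for test prints, 190 x 300 x 10 mm (its x, y, z), flat on the bench; origin at the centre of its underside. The card slides along its +y on its slick white top, 10 mm above the bench, between two aluminium rails along y (7 mm high, inner faces at x = -53 and +53 mm, 3 mm to spare each side). All coordinates in these notes are in the board's frame.
- stop_face (a point): Middle of the foot of the red end stop's face, at y = +110 mm on the board's top. The stop is 14 mm high above the board's top, 16 mm thick and 138 mm wide (along x). The card is home when its leading (+y) edge touches it.
- pocket_mouth (a point): Middle of the upper front edge of the blue pocket roof, at y = -50 mm, 21 mm above the bench. The roof covers y = -148 to -50 mm, 3 mm above the card.
- card_top (a point): Centre (green dot, at first partly under the roof) of the top of the loose white card, 100 x 150 x 4 mm, 60 g, 150 mm along the board's y, top 14 mm above the bench; too wide to grasp. Colour patches 15 mm from its leading edge. At first the front 65 to 90 mm are out of the pocket. Home: centre at y = +35 mm. It slides easily: a fingertip pressing with 5 to 15 N drags it along.
- clip_far (a joint): Hinge angle (rad) of the orange clip flap on the board's +x side: 0 = folded flat over the card (its stop), 1.57 = upright, up to 2.0 = leaning outward. Stays where left; under 1 N at the tip moves it. Hinge along y at x = +66, y = +35 mm, 19 mm above the bench. Flap 42 mm long, 28 wide, 4 thick; folded, it points to the board's middle, top 21 mm above the bench.
- clip_far_tip (a point): Middle of the free tip of the clip flap on the board's +x side.
- clip_near (a joint): The same for the equal clip flap on the board's -x side, hinged at x = -66, y = +35 mm, 19 mm above the bench: 0 = folded flat over the card, 1.57 = upright, up to 2.0 = leaning outward.
- clip_near_tip (a point): Middle of the free tip of the clip flap on the board's -x side.
- squeegee: Hand squeegee lying on its side, wooden stock and green blade, 118 x 200 x 25 mm, beyond the stop end of the board; origin at the centre of its underside. To be left alone.
- jar: Small closed ink jar with yellow ink and black cap, 47 mm in diameter, 42 mm high, beside the pocket end of the board, on its -x side; origin at the centre of its underside. To be left alone.
Things that resemble listed ones, but are neither listed nor needed, are in the scene too. There is more than one size of the part that bears card_top; the job needs the larger.

How it is judged (in metres and radians):
On the way:
1. the card is home against the stop (within 5 mm) while both clips are still up (over 0.8 rad) (y of card_top in the frame of board above 0.03 m and value of joint each of clip_far, clip_near above 0.8 rad), for 0.2 s.
At the end, for the whole second after the job is handed in: The card lies flat in its channel with its leading edge within 5 mm of the red stop, and both clips are folded down over it (hinge angles under 0.12 rad) (y of card_top in the frame of board between 0.03 and 0.039 m and height (world z) of card_top below 0.018 m and angle between card_top's own z axis and vertical below 0.05 rad and value of joint each of clip_far, clip_near below 0.12 rad); the robot touches nothing.
It fails at once if the squeegee or the ink jar is moved by more than 20 mm (distance of any of squeegee, jar from where it was at the start of the episode above 0.02 m).
It also fails if it takes over 45 s, if anything falls off the work surface, if the arm or the gripper's body presses on something with over 40 N, if the wrist force passes 120 N, or if a joint passes its speed limit or range.

## Working session

There is one attempt and no reset: what is moved stays moved. The work goes in short steps, Python scripts to look and compute and a tool call to move; the robot and the scene stay as the last step left them, time stands still between calls to the robot, and variables do not carry over. Pictures are saved under pics/ and viewed, at most 10 in all, crops included, and the job is handed in when it is done.

Besides the shell and the picture viewer there is one more tool, called after ">>>" as a command line: name --argument value ..., lists and objects as JSON in quotes. carry_out: Moves the arm, as the interface text tells. Its arguments: {"type":"object","properties":{"jaw":{"type":"array","items":{"type":"number"}},"travel":{"type":"array","items":{"type":"array","items":{"type":"number"}}},"twist":{"type":"array","items":{"type":"array","items":{"type":"number"}}},"force":{"type":"number"}},"required":["jaw","travel","twist"]}

```bash
ls; mkdir -p pics; cat > h.py <<'E'
import numpy as np, cv2
from rig import manip
def world(c,u,v,z=None):
    R=np.array(c["attitude"]);o=np.array(c["origin"])
    d=R@np.array([(u-c["cx"])/c["fx"],(v-c["cy"])/c["fy"],1.0])
    if z is None:
        r=c["range_z"][int(round(v)),int(round(u))]
        return o+d*r
    return o+d*(z-o[2])/d[2]
def save(c,n): cv2.imwrite("pics/"+n,c["pixels"][:,:,::-1])
E
python3 - <<'E'
from h import *
np.set_printoptions(precision=1,suppress=True)
o=manip.get_obs();print(o["eef_pos"],o["eef_rot"],o["time_s"],manip.grip_point_offset)
cs={n:manip.capture(n) for n in("scene","top")}
for n,c in cs.items():
    print(n,c["origin"])
    for t in("board","stop_face","pocket_mouth","card_top","clip_far_tip","clip_near_tip","squeegee","jar"):
        for m in manip.mark_of(t,c)[:3]:
            u,v=m["at"];print(t,round(m["confidence"],2),np.array(m["at"]),world(c,u,v))
img=np.vstack([cs["scene"]["pixels"],cs["top"]["pixels"]])
save(cs["scene"],"s.png");save(cs["top"],"t.png")
E
```

```text
pics
[ 138.1 -609.3  214. ] [[ 1.   0.2 -0. ]
 [ 0.2 -1.   0. ]
 [ 0.  -0.  -1. ]] 0.0 18.8
scene [-305.9  527.7 1204.1]
board 0.65 [275.5 211. ] [ 552.3 -145.6   13.5]
stop_face 0.56 [261.5 232.4] [495.5 -40.3  25.4]
pocket_mouth 0.75 [281.7 200.2] [ 584.7 -200.2    7.9]
card_top 0.56 [281.2 202.7] [ 569.5 -185.6   16.5]
card_top 0.51 [385.1 186. ] [ 402.4 -561.3    2.8]
clip_far_tip 0.37 [252.7 198.6] [615.  -92.4  60.6]
clip_near_tip 0.5 [288.3 212.3] [ 518.9 -177.7   13.5]
squeegee 0.84 [246.4 261.8] [428.3  71.3  23.8]
squeegee 0.4 [287.3 211.9] [ 524.9 -178.    10.3]
top [ 331.5 -137.8 1422.6]
board 0.71 [284.3 204.6] [ 563.7 -157.1   14.5]
pocket_mouth 0.77 [300.4 197.9] [ 582.7 -200.9   20.1]
card_top 0.85 [296.5 201.8] [ 572.8 -190.7   13. ]
card_top 0.65 [432.  268.6] [ 399.  -563.1    9.9]
clip_far_tip 0.56 [259.6 183.6] [612.5 -88.6  55.8]
clip_near_tip 0.47 [202.1 243.3] [449.9  63.   24.3]
clip_near_tip 0.4 [282.9 231.8] [ 482.8 -154.6   62.5]
squeegee 0.77 [203.1 241.6] [454.9  61.1  20.3]
jar 0.75 [345.2 236.9] [ 475.5 -321.7   45.3]
```

```bash
python3 - <<'E'
import cv2
t=cv2.imread("pics/t.png")[130:300,160:460]
cv2.imwrite("pics/tc.png",cv2.resize(t,None,fx=2.6,fy=2.6,interpolation=cv2.INTER_CUBIC))
s=cv2.imread("pics/s.png")
cv2.imwrite("pics/sc.png",cv2.resize(s[120:320,180:430],None,fx=3,fy=3,interpolation=cv2.INTER_CUBIC))
E
```

```text
(no output)
```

View pics/tc.png

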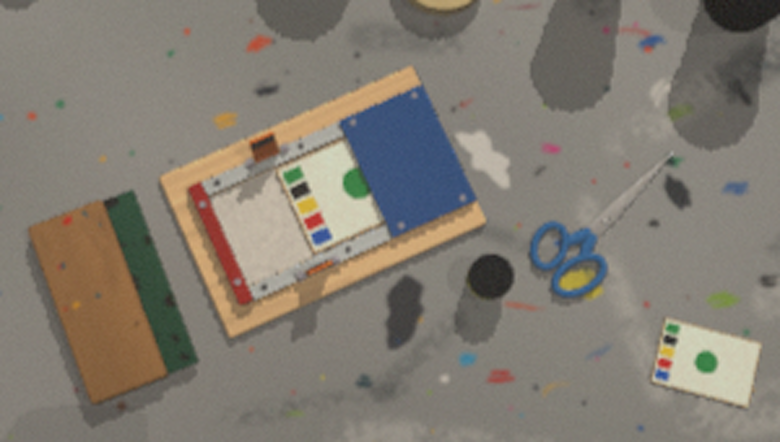

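View pics/sc.png

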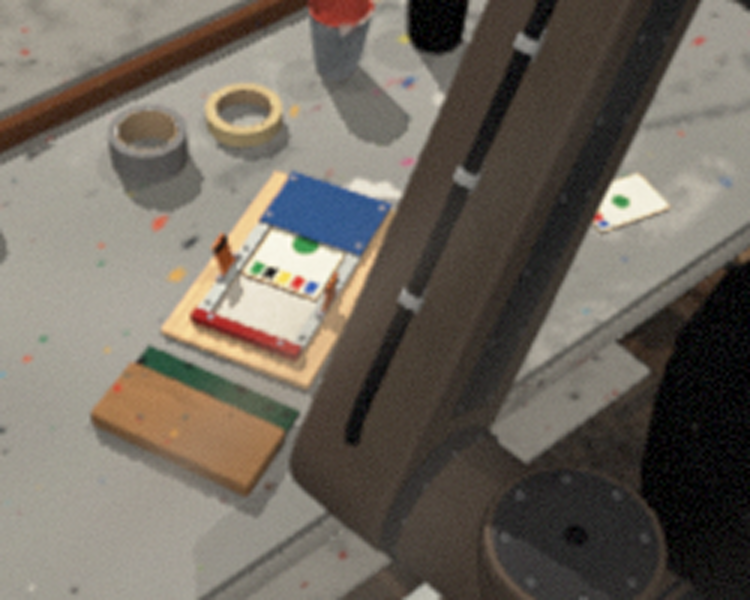

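The top crop shows the board with blue pocket, red stop and both orange clips up. The candidates for the card are the large one half in the pocket at top-image px (289,203) and a small loose one lying on the bench at px (432,268). I choose the one in the pocket, since it is larger and in the channel. Next I fit the board pose.

```bash
python3 - <<'E'
from h import *
np.set_printoptions(precision=2,suppress=True)
for n in("top","scene"):
    c=manip.capture(n);hsv=cv2.cvtColor(c["pixels"],cv2.COLOR_RGB2HSV)
    roi=np.zeros((420,560),np.uint8);roi[145:290 if n=="top" else 275,215:355]=1
    def rect(mask,z,nm):
        mask=(mask*roi).astype(np.uint8)
        k,l,st,_=cv2.connectedComponentsWithStats(mask)
        i=1+st[1:,4].argmax();v,u=np.nonzero(l==i)
        w=np.array([world(c,a,b,z)[:2] for a,b in zip(u,v)],np.float32)
        r=cv2.minAreaRect(w);print(n,nm,st[i,4],np.array(r[0]),np.array(r[1]),r[2])
    rect(cv2.inRange(hsv,(100,110,40),(125,255,255))>0,21,"blue")
    rect((cv2.inRange(hsv,(0,140,60),(5,255,255))|cv2.inRange(hsv,(172,120,60),(180,255,255)))>0,24,"red")
    for m in manip.silhouettes("board",c)[:1]: rect(m["pixels"],10,"board %.2f"%m["confidence"])
    for m in manip.silhouettes("card_top",c)[:2]: rect(m["pixels"],14,"card %.2f"%m["confidence"])
    for t in("clip_far","clip_near"):
        for m in manip.silhouettes(t,c)[:2]:
            v,u=np.nonzero(m["pixels"]);p=np.array([world(c,a,b) for a,b in zip(u,v)])
            print(n,t,m["confidence"],len(u),p.mean(0),p[p[:,2].argmax()])
    print(manip.get_obs()["eef_rot"])
E
```

```text
top blue 1586 [ 602.47 -244.24] [133.74  95.25] 25.911945343017578
top red 221 [507.9  -49.29] [135.57  13.88] 25.808034896850586
top board 0.71 6301 [ 558.5  -156.83] [191.71 303.61] 25.78639793395996
top card 0.93 1065 [ 563.38 -164.71] [100.79  83.47] 26.34262466430664Traceback (most recent call last):
  File "<stdin>", line 15, in <module>
  File "<stdin>", line 9, in rect
ValueError: attempt to get argmax of an empty sequence
```

```bash
cat >> h.py <<'E'
from scipy.spatial.transform import Rotation as Ro
B=np.array([559.2,-155.8,0]);a=np.radians(25.85)
Rb=np.array([[np.cos(a),-np.sin(a),0],[np.sin(a),np.cos(a),0],[0,0,1]])
def tool_dn(): return Rb@np.diag([1,-1,-1])
def plan(*pts):
    o=manip.get_obs();R=np.array(o["eef_rot"]);p=np.array(o["eef_pos"])
    print("now board",(Rb.T@(p-B)).round(1),"F",np.array(o["contact_force"]).round(1),"t",o["time_s"])
    print("twist",Ro.from_matrix(R.T@tool_dn()).as_rotvec().round(3))
    for q in pts: print(q,(R.T@(B+Rb@np.array(q,float)-p)).round(1))
E
python3 -c "
from h import *
plan((0,-15,150),(0,-15,45))"
```

```text
now board [-576.8 -224.8  214.7] F [ 0.1 -0.6  0.6] t 1.05
twist [ 0.     0.    -0.228]
(0, -15, 150) [ 514.3 -334.9   64.6]
(0, -15, 45) [ 514.3 -334.9  169.6]
```

>>> carry_out --jaw '[255,255,255,255,255,255,255,255,255,255,255,255,255,255,255,255,255,255,255,255]' --travel '[[514,-335,65],[514,-335,65],[514,-335,65],[514,-335,65],[514,-335,65],[514,-335,65],[514,-335,65],[514,-335,65],[514,-335,65],[514,-335,65],[514,-335,65],[514,-335,65],[514,-335,65],[514,-335,65],[514,-335,65],[514,-335,65],[514,-335,65],[514,-335,65],[514,-335,65],[514,-335,65]]' --twist '[[0,0,-0.228],[0,0,-0.228],[0,0,-0.228],[0,0,-0.228],[0,0,-0.228],[0,0,-0.228],[0,0,-0.228],[0,0,-0.228],[0,0,-0.228],[0,0,-0.228],[0,0,-0.228],[0,0,-0.228],[0,0,-0.228],[0,0,-0.228],[0,0,-0.228],[0,0,-0.228],[0,0,-0.228],[0,0,-0.228],[0,0,-0.228],[0,0,-0.228]]' --force 20

```text
time_s: 2.72
eef_pos: [564.8, -170.4, 149.9]
eef_rot: [[0.901, 0.434, 0.0], [0.434, -0.901, -0.0], [0.0, 0.0, -1.0]]
contact_force: [0.2, 0.8, -0.1]
opening: 0.4
grip_force: 0.0
```

Arrived. A close check from the wrist camera.

```bash
python3 - <<'E'
from h import *
c=manip.capture("wrist");cv2.imwrite("pics/w1.png",cv2.resize(c["pixels"][:,:,::-1],None,fx=1.4,fy=1.4))
def pix(P):
    d=np.array(c["attitude"]).T@(P-np.array(c["origin"]));r=np.hypot(d[0],d[1]);th=np.arctan2(r,d[2])
    return c["cx"]+c["fx"]*th*d[0]/r,c["cy"]+c["fy"]*th*d[1]/r
im=c["pixels"][:,:,::-1].copy()
for q in [(-69,110,24),(69,110,24),(-95,150,10),(95,150,10),(0,-50,21),(-50,32,14),(50,32,14),(-53,60,17),(53,60,17)]:
    u,v=pix(B+Rb@np.array(q,float));cv2.drawMarker(im,(int(round(u)),int(round(v))),(255,0,255),0,9)
cv2.imwrite("pics/w1.png",cv2.resize(im,None,fx=1.4,fy=1.4))
plan((0,-15,13))
E
```

```text
now board [ -1.2 -15.5 149.9] F [-0.2 -0.5 -0. ] t 2.7667
twist [ 0.    -0.    -0.002]
(0, -15, 13) [  1.2  -0.6 136.9]
```

View pics/w1.png

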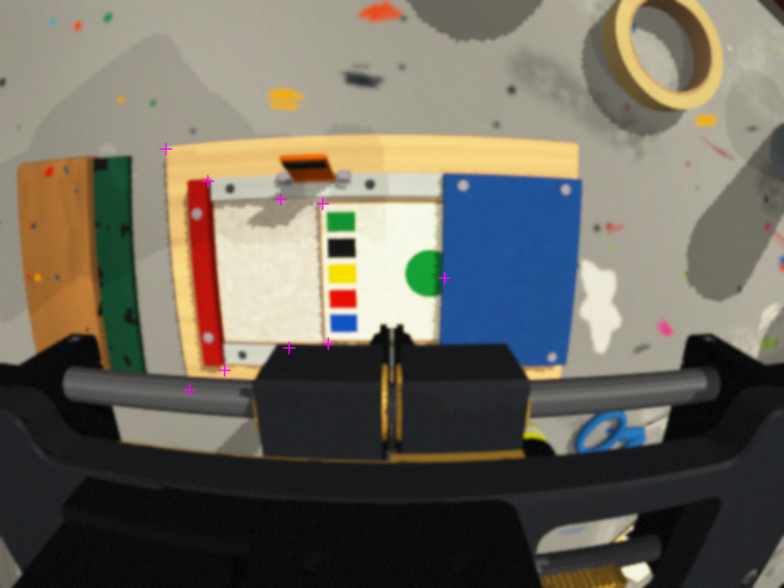

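The wrist view shows the model's marks on the stop (208,181), the roof edge (445,278) and the card's leading edge (322,204), all within about 2 mm. The card has its patches leading and fills the channel, so the choice is right. Now I descend.

>>> carry_out --jaw '[255,255,255,255,255,255,255,255,255,255,255]' --travel '[[1,0,40],[1,0,80],[1,0,110],[1,0,125],[1,0,130],[1,0,132],[1,0,133],[1,0,134],[1,0,135],[1,0,135.5],[1,0,136]]' --twist '[[0,0,0],[0,0,0],[0,0,0],[0,0,0],[0,0,0],[0,0,0],[0,0,0],[0,0,0],[0,0,0],[0,0,0],[0,0,0]]'

```text
time_s: 3.68
eef_pos: [566.6, -169.0, 14.3]
eef_rot: [[0.9, 0.436, 0.001], [0.436, -0.9, -0.001], [0.001, 0.001, -1.0]]
contact_force: [0.2, 0.9, 10.2]
opening: 0.6
grip_force: 5.8
```

Contact at 10 N. Sliding along −y of the tool.

>>> carry_out --jaw '[255,255,255,255,255,255,255,255,255,255,255,255,255,255,255]' --travel '[[0,-2,0],[0,-6,0],[0,-11,0],[0,-16,0],[0,-21,0],[0,-26,0],[0,-31,0],[0,-36,0],[0,-41,0],[0,-46,0],[0,-51,0],[0,-56,0],[0,-61,0],[0,-66,0],[0,-70,0]]' --twist '[[0,0,0],[0,0,0],[0,0,0],[0,0,0],[0,0,0],[0,0,0],[0,0,0],[0,0,0],[0,0,0],[0,0,0],[0,0,0],[0,0,0],[0,0,0],[0,0,0],[0,0,0]]'

```text
time_s: 4.93
eef_pos: [536.2, -105.6, 14.3]
eef_rot: [[0.9, 0.436, 0.002], [0.436, -0.9, -0.001], [0.001, 0.002, -1.0]]
contact_force: [1.0, -2.0, 5.8]
opening: 0.4
grip_force: 3.1
```

```bash
python3 - <<'E'
from h import *
c=manip.capture("wrist");cv2.imwrite("pics/w2.png",cv2.resize(c["pixels"][:,:,::-1],None,fx=1.4,fy=1.4))
plan()
E
```

```text
now board [ 1.1 55.8 14.3] F [0.6 2.2 6.9] t 4.9833
twist [ 0.001 -0.001  0.   ]
```

View pics/w2.png

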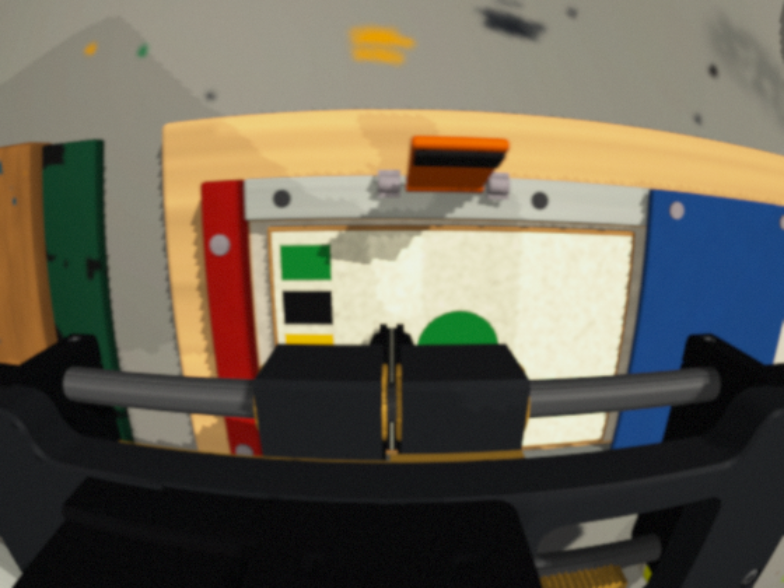

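The card has followed (leading edge at x≈270 px, stop face at ≈250), so about 8 mm remains. I slide a bit past that so it slips against the stop.

>>> carry_out --jaw '[255,255,255,255,255,255,255,255,255,255]' --travel '[[0,-2,0.3],[0,-4,0.3],[0,-6,0.3],[0,-8,0.3],[0,-10,0.3],[0,-11,0.3],[0,-12,0.3],[0,-13,0.3],[0,-13,0.3],[0,-13,0.3]]' --twist '[[0,0,0],[0,0,0],[0,0,0],[0,0,0],[0,0,0],[0,0,0],[0,0,0],[0,0,0],[0,0,0],[0,0,0]]'

```text
time_s: 5.82
eef_pos: [531.1, -94.4, 14.3]
eef_rot: [[0.9, 0.436, 0.003], [0.436, -0.9, -0.001], [0.002, 0.002, -1.0]]
contact_force: [1.6, -2.0, 8.3]
opening: 0.4
grip_force: 4.5
```

```bash
python3 - <<'E'
from h import *
c=manip.capture("wrist");cv2.imwrite("pics/w3.png",cv2.resize(c["pixels"][80:330,100:460,::-1],None,fx=2,fy=2))
plan()
E
```

```text
now board [ 1.5 67.5 14.3] F [ 1.4 -1.9  9.1] t 5.8667
twist [ 0.002 -0.002 -0.   ]
```

View pics/w3.png

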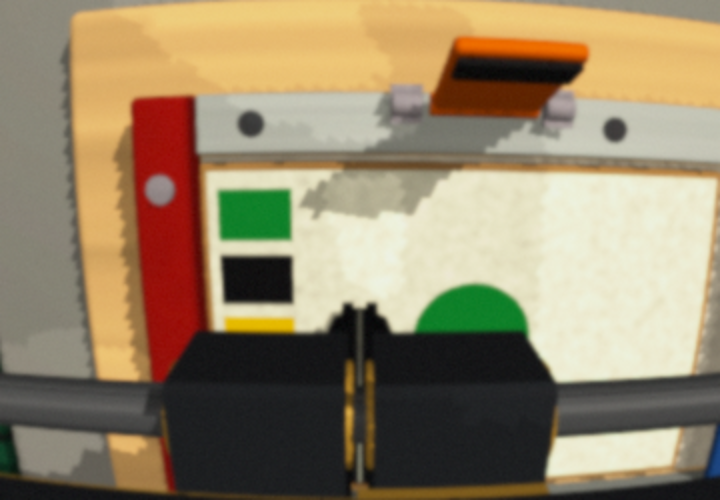

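The card edge now meets the red stop (crop x≈203). I nudge a little further to make sure, then lift and look.

>>> carry_out --jaw '[255,255,255,255,255,255,255,255,255,255]' --travel '[[0,-1,0.2],[0,-2,0.2],[0,-3,0.2],[0,-4,0.2],[0,-4,0.2],[0,-4,-10],[0,-4,-40],[0,-4,-80],[0,-4,-100],[0,-4,-100]]' --twist '[[0,0,0],[0,0,0],[0,0,0],[0,0,0],[0,0,0],[0,0,0],[0,0,0],[0,0,0],[0,0,0],[0,0,0]]'

```text
time_s: 6.7
eef_pos: [529.7, -90.6, 117.8]
eef_rot: [[0.9, 0.436, 0.006], [0.436, -0.9, -0.002], [0.005, 0.004, -1.0]]
contact_force: [-0.3, -0.9, -0.7]
opening: 0.4
grip_force: 0.0
```

```bash
python3 - <<'E'
from h import *
np.set_printoptions(precision=1,suppress=True)
c=manip.capture("wrist");cv2.imwrite("pics/w4.png",cv2.resize(c["pixels"][:,:,::-1],None,fx=1.4,fy=1.4))
t=manip.capture("top")
for n in("card_top","clip_far_tip","clip_near_tip"):
    for m in manip.mark_of(n,t)[:2]:
        p=world(t,*m["at"],14 if n=="card_top" else None);print(n,m["confidence"],Rb.T@(p-B))
plan((0,72,90),(110,35,90),(110,35,40),(45,35,40),(45,35,20))
E
```

```text
card_top 0.86 [-2.9 41.5 14. ]
card_top 0.66 [-320.6 -298.4   14. ]
clip_near_tip 0.43 [-60.5  33.2  16.9]
now board [  0.2  72.7 112.3] F [ 0.1 -0.3 -0.4] t 6.95
twist [-0.  0. -0.]
(0, 72, 90) [-0.2  0.8 22.3]
(110, 35, 90) [109.8  37.7  22.1]
(110, 35, 40) [109.9  37.8  72.1]
(45, 35, 40) [44.9 37.8 72.2]
(45, 35, 20) [44.9 37.9 92.2]
```

View pics/w4.png

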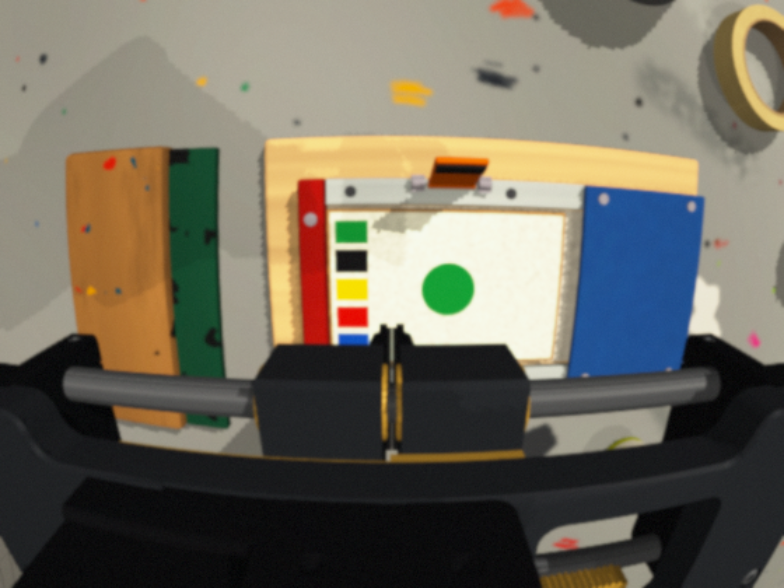

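The card sits against the stop, and the far clip is upright at (459,170). Now I fold the far clip: over, down outside, sweep inward, press down.

>>> carry_out --jaw '[255,255,255,255,255,255,255,255,255,255,255,255,255,255,255,255,255,255,255,255]' --travel '[[40,14,0],[80,28,0],[110,38,0],[110,38,0],[110,38,35],[110,38,65],[110,38,72],[100,38,72],[90,38,72],[80,38,72],[70,38,72],[60,38,72],[52,38,72],[45,38,72],[42,38,74],[42,38,80],[42,38,86],[42,38,90],[42,38,91],[42,38,91.5]]' --twist '[[0,0,0],[0,0,0],[0,0,0],[0,0,0],[0,0,0],[0,0,0],[0,0,0],[0,0,0],[0,0,0],[0,0,0],[0,0,0],[0,0,0],[0,0,0],[0,0,0],[0,0,0],[0,0,0],[0,0,0],[0,0,0],[0,0,0],[0,0,0]]'

```text
time_s: 8.62
eef_pos: [582.6, -106.2, 21.3]
eef_rot: [[0.9, 0.436, -0.001], [0.436, -0.9, 0.0], [-0.001, -0.001, -1.0]]
contact_force: [-2.4, 0.7, 2.8]
opening: 0.2
grip_force: 2.2
```

```bash
python3 - <<'E'
from h import *
plan((42,35,100),(-110,35,100),(-110,35,40),(-42,35,40),(-42,35,20.5))
E
```

```text
now board [42.7 34.4 21.3] F [-2.4  0.7  2.8] t 8.6167
twist [-0.001  0.001  0.   ]
(42, 35, 100) [ -0.7  -0.6 -78.7]
(-110, 35, 100) [-152.7   -0.7  -78.6]
(-110, 35, 40) [-152.7   -0.6  -18.6]
(-42, 35, 40) [-84.7  -0.6 -18.6]
(-42, 35, 20.5) [-84.7  -0.6   0.9]
```

>>> carry_out --jaw '[255,255,255,255,255,255,255,255,255,255,255,255,255,255,255,255,255,255,255,255]' --travel '[[0,0,0.5],[0,0,-40],[0,0,-80],[-40,0,-80],[-80,0,-80],[-120,0,-80],[-153,0,-80],[-153,0,-80],[-153,0,-50],[-153,0,-20],[-153,0,-19],[-143,0,-19],[-133,0,-19],[-123,0,-19],[-113,0,-19],[-103,0,-19],[-94,0,-19],[-88,0,-19],[-85,0,-17],[-85,0,-11]]' --twist '[[0,0,0],[0,0,0],[0,0,0],[0,0,0],[0,0,0],[0,0,0],[0,0,0],[0,0,0],[0,0,0],[0,0,0],[0,0,0],[0,0,0],[0,0,0],[0,0,0],[0,0,0],[0,0,0],[0,0,0],[0,0,0],[0,0,0],[0,0,0]]'

```text
time_s: 10.28
eef_pos: [507.3, -143.3, 33.2]
eef_rot: [[0.9, 0.436, 0.002], [0.436, -0.9, -0.001], [0.001, 0.001, -1.0]]
contact_force: [0.5, -0.7, 0.0]
opening: 0.7
grip_force: 0.3
```

```bash
python3 - <<'E'
from h import *
plan((-42,35,20.5),(-42,35,150))
E
```

```text
now board [-41.3  33.9  33.2] F [ 0.5 -0.7  0. ] t 10.2833
twist [ 0.001 -0.001  0.   ]
(-42, 35, 20.5) [-0.7 -1.1 12.7]
(-42, 35, 150) [  -0.6   -0.9 -116.8]
```

>>> carry_out --jaw '[255,255,255,255,255,255,255,255,255,255,255]' --travel '[[0,0,5],[0,0,9],[0,0,11],[0,0,12],[0,0,12.5],[0,0,12.5],[0,0,-20],[0,0,-60],[0,0,-100],[0,0,-130],[0,0,-130]]' --twist '[[0,0,0],[0,0,0],[0,0,0],[0,0,0],[0,0,0],[0,0,0],[0,0,0],[0,0,0],[0,0,0],[0,0,0],[0,0,0]]'

```text
time_s: 11.2
eef_pos: [508.0, -144.4, 168.1]
eef_rot: [[0.9, 0.435, 0.008], [0.435, -0.9, -0.003], [0.005, 0.006, -1.0]]
contact_force: [0.4, 0.1, 0.5]
opening: 0.5
grip_force: 0.0
```

```bash
python3 - <<'E'
from h import *
plan()
c=manip.capture("wrist");s=manip.capture("scene")
a=cv2.resize(c["pixels"][:,:,::-1],(400,300));b=cv2.resize(s["pixels"][150:270,200:360,::-1],(400,300))
cv2.imwrite("pics/w5.png",np.hstack([a,b]))
E
```

```text
now board [-41.1  32.6 168.1] F [0.4 0.1 0.5] t 11.2
twist [ 0.006 -0.005 -0.001]
```

View pics/w5.png

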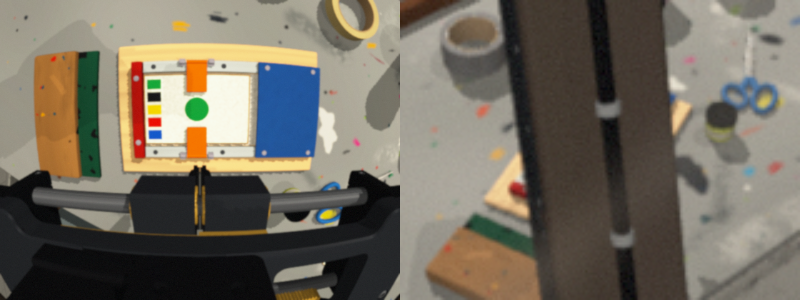

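Both clips look folded over the card, at (197,76) and (197,141) in the wrist view. I check their heights by depth before handing in.

```bash
python3 - <<'E'
from h import *
np.set_printoptions(precision=1,suppress=True)
c=manip.capture("wrist");R=np.array(c["attitude"]);hsv=cv2.cvtColor(c["pixels"],cv2.COLOR_RGB2HSV)
v,u=np.nonzero(cv2.inRange(hsv,(5,200,150),(15,255,255)))
x=u-c["cx"];y=v-c["cy"];r=np.hypot(x,y);t=np.tan(r/c["fx"])/r;z=c["range_z"][v,u]
p=(np.array(c["origin"])[:,None]+R@np.array([x*t*z,y*t*z,z])).T
q=(p-B)@Rb
for s in(1,-1):
    m=(abs(q[:,0]*s-43)<24)&(abs(q[:,1]-35)<20);k=q[m];f=np.polyfit(k[:,0]*s,k[:,2],1)
    print(s,m.sum(),np.median(k,0),k[:,2].std(),"slope",f[0])
m=(abs(c["pixels"].astype(int)-[20,160,60]).sum(2)<90)
print(manip.get_obs()["contact_force"])
E
```

```text
1 1152 [47.  37.  20.1] 27.541710901000286 slope -0.35653090715467645
-1 1130 [-45.4  37.3  20.1] 0.7355406698548931 slope 0.012150173514276136
[-0.1  0.  -0.2]
```

```bash
python3 -c "
from rig import manip
print(manip.sign_off())"
```

```text
the job is handed in; nothing more can be done
None
```

The card is home against the red stop, both clips are folded flat over it, and the squeegee and ink jar were left alone; the job was handed in at about 11 s, and no verdict was returned.

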